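# Fit the fume nozzle to the extraction dock and start it

### The job

Put the loose aluminium suction nozzle on the stub of the fume-extraction dock: line up the hole in its side with the spring button, slide it gently (do not drop it) all the way down until the button pops out through the hole, and let it go. Then press the green run key fully down, so that the white standby key pops up. Leave the solder spool, the cleaner bottle and the circuit-board holder where they are.

Things in the scene. Friction and masses are not known exactly. Their poses are not given: they have to be found in the camera images.
- dock: Fume-extraction dock, a grey metal box screwed to the bench, 140 (its x) x 260 (its y) x 45 mm high, with a 22 mm black duct spigot on its +y end; origin at the centre of its underside, z up. On its deck: at its y = +80 mm a black upright stub (point seat), at its y = -75 mm the two keys on a black bezel.
- seat (a point): Foot of the stub, on its vertical axis: the upper face of a black collar (54 mm across, 10 mm high, this face 55 mm above the bench) on which the nozzle's lower rim comes to rest. The stub rises 60 mm above this point, 28 mm in diameter, its top 10 mm tapering to 17 mm. Same axes as the dock: +x is the side of the stub from which the spring button sticks out, also shown by an orange line on the deck.
- button_tip (a point): Outer end of the brass spring button in the stub's side: 20.5 mm from the stub's axis towards the dock's +x and 28.5 mm above the seat when out. It is 7 mm wide, 12 mm high at the stub and 2 mm at the tip, with a slope on top (so a tube coming down pushes it in by itself) and a flat underside that stops the tube from coming off.
- spring_button (a joint): How far the spring button is pushed in, m: 0 = fully out (sticking out 6.5 mm), 0.003 to 0.0065 while the tube wall covers it, 0.0075 at most. A spring of 2.4 N (out) to 7 N (in) pushes it out; the nozzle has to be pushed down over it with a few newtons, and once the button is through, the nozzle can no longer be lifted more than about 2 mm.
- nozzle: Loose aluminium suction nozzle: a straight round tube standing upright on the bench, 39 mm outside and 31 mm inside diameter (so 1.5 mm play all round on the stub), 130 mm long, 0.10 to 0.19 kg. Origin at the centre of its lower rim, z up along the tube; +x points to the side with the button hole. An orange stripe runs from above the hole up to and over the upper rim. Grip the tube round its upper part, in any direction.
- nozzle_hole (a point): Centre of the button hole on the outer face of the nozzle's wall, 19.5 mm from its axis towards the nozzle's +x, 31.5 mm above its lower rim; hole 13 mm wide at the inner face, 18 mm at the outer, and 16 mm high, so the nozzle's turn about its axis must match the dock's within about 0.15 rad for the button to pop out.
- run_key_top (a point): Centre of the top of the green run key (26 x 26 mm), at the dock's x = +22 mm, y = -75 mm; 13 mm above the deck (58 mm above the bench) when up, 7 mm lower when pressed.
- run_key (a joint): Travel of the green run key, m: 0 = up (start), 0.007 = fully down. It resists with about 2.5 N and stays where it is left.
- standby_key_top (a point): Centre of the top of the white standby key (26 x 26 mm), at the dock's x = -22 mm, y = -75 mm; 6 mm above the deck when latched down (start), 13 mm when up.
- standby_key (a joint): Rise of the white standby key, m: 0 = latched down (start), 0.007 = popped up. Interlocked with the run key: as one goes down the other comes up by as much.
- spool: Bystander: blue solder spool standing on its flange, 54 mm across, 48 mm high; origin at the centre of its underside.
- cleaner: Bystander: white cleaner bottle with blue cap and band, 64 mm across, 170 mm high; origin at the centre of its underside.
- board_holder: Bystander: green circuit board between two orange jaws on a dark steel base 100 x 200 mm, about 57 mm high (jaw screws reach 100 mm to either side along its y); origin at the centre of its underside.
Mind the look-alikes: they are no part of the job. There is more than one size of the nozzle; the job needs the smaller.

How it is judged:
On the way, in this order (a step that is already met when the one before it is completed fails the run):
1. the nozzle is fully down on the stub and the spring button is out through its hole (distance between nozzle and seat below 0.005 m and angle between the z axis of nozzle and the z axis of dock, either way round below 0.08 rad and distance between nozzle_hole and button_tip below 0.009 m and value of joint spring_button below 0.002 m), for 0.2 s.
2. the green run key is down and the white standby key has popped up (value of joint each of run_key, standby_key above 0.005 m), for 0.2 s.
At the end, for the whole second after the job is handed in: Nozzle at rest on the collar: rim centre within 5 mm of the seat, upright within 0.08 rad, its hole within 9 mm of the button tip, the button out to within 2 mm; run key 5 mm or more down, standby key 5 mm or more up; spool, bottle and board holder within 30 mm of where they stood (all of step 1 and all of step 2 and linear speed of nozzle below 0.02 m/s and distance of each of spool, cleaner, board_holder from where it was at the start of the episode below 0.03 m); the robot touches nothing.
It fails at once if the nozzle is dropped or slammed onto the stub (horizontal distance between nozzle and seat below 0.015 m and height (world z) of nozzle below 0.12 m and linear speed of nozzle above 0.45 m/s).
It fails at once if a bystander (spool, bottle or board holder) is pushed more than 30 mm away or tipped over (distance of any of spool, cleaner, board_holder from where it was at the start of the episode above 0.03 m or angle between any of spool, cleaner's own z axis and vertical above 0.5 rad).
It also fails if it takes over 61 s, if anything falls off the work surface, if the arm or the gripper's body presses on something with over 40 N, if the wrist force passes 120 N, or if a joint passes its speed limit or range.

### The arm

A 6-joint arm with a two-finger parallel gripper is mounted at the origin on the work surface. World frame = base frame: x ahead of the robot, y to its left, z up, the work surface at z = 0. Lengths are in m, angles in rad, forces in N, time in s.
With the tool pointing down it reaches from about 0.35 to 0.775 m from the base axis. Payload 5.5 kg.
Tool frame: the origin (TCP) lies at the very end of the fingers, on their centre line; the grasp point (between the pads) lies 19 mm behind it; z points along the fingers, y is the line along which they close (so a half turn about z gives the same grasp; the last joint's range is limited). The gripper opens to 85 mm and grips with 20 to 120 N. Pads are 22 mm wide; open, the fingers measure 114 mm over their backs; the gripper's body (76 mm by 85 mm) begins 54 mm behind the grasp point. The pads swing forward as they close: fully open they stand 13 mm farther back than shut.
Start: joints at [1.067, 0.313, 0.046, 1.304, 0, 1.431], TCP at [0.205, 0.537, 0.231] pointing down, gripper open.
Joint ranges: [-2.76, 2.76], [-0.86, 1.69], [-1.03, 1.26], [-2.2, 2.34], [-1.47, 1.5], [-3.14, 3.14]. Speed limits (rad/s): [2.57, 2.57, 3.14, 3.14, 3.14, 3.14].

### API

Orientations are given as a unit quaternion [w, x, y, z].
In Python, from workcell import env, imaging, ticket gives the robot as it stands. The module is installed in compiled form; this text tells all that it offers.
- The arm moves only by the tool apply_moves, never from a script. Its argument "rows" is a list of rows, each an object with "xyz": the shift along the tool's x, y, z in mm, a list of three; "turn": the turn, a rotation vector about the tool's x, y, z in rad, a list of three; "grip": the opening, from 0 (shut) to 1 (fully open). A call has 1 to 12 rows; each row is the pose to reach, as a shift and turn from the pose commanded when the call began, along the tool's axes at that moment; what a row does not reach only later rows make up. A row lasts 1/12 s, in which the tool goes at most 41.7 mm and 7.16 degrees, less where a joint would pass 70% of its speed; a pose out of reach is approached as far as the arm can. A call with a gripper value outside its range is refused whole. The fingers move at their own pace and stop on an object; "force" is the grip in N (left out, the last holds). Time passes only in rows, so rows that repeat a pose let the fingers close. It gives the time, the measured TCP pose, the force, the opening and the grip force at its end, in the units of the state.
- env.get_state(): the state, without advancing time (a new reading comes with each control period).
- imaging.read_camera(name): name is "side" or "top" or "wrist"; returns a dict with "color" (400x640x3 uint8, blue, green, red), "z_map" (400x640 float32, m along the optical axis (not along the pixel's ray), 0 where there is no reading), "camera_matrix" (3x3 intrinsics, pixels), "view" (4x4, takes a point from world to camera coordinates). Camera axes: x right, y down, z forward; pixel columns grow to the right and rows downward; lengths in m; the calibration is good to about 2 mm. A picture is of the moment at which its call begins.
- ticket.hand_in(): hands the job in; it is judged then, once.
The state is a dict: "clock": time; "joint_pos": joint angles; "qvel": joint speeds; "tau": joint torques, N m; "tcp_pos": TCP position; "orientation": TCP orientation; "wrist_force": force on the tool from outside, world axes, zero at the start; "ft_torque": the same for the moment, N m; "finger_gap": finger opening in m; "grip_force": force on a finger pad.
Only numpy, scipy, OpenCV 4.12 (cv2) and the standard library are available. Lean on these libraries where they do the work, as an engineer would, in place of code of your own. Each camera call takes 0.05 s, during which the arm holds its last target. There are 200 camera calls.

## Working session

There is one attempt and no reset: what is moved stays moved. The work goes in short steps, Python scripts to look and compute and a tool call to move; the robot and the scene stay as the last step left them, time stands still between calls to the robot, and variables do not carry over. Pictures are saved under pics/ and viewed, at most 10 in all, crops included, and the job is handed in when it is done.

Besides the shell and the picture viewer there is one more tool, called after "Emit:" as name([rows], argument=value, ...), one row to a line, values as JSON. apply_moves: Moves the arm, as the interface text tells. Its arguments: {"type":"object","properties":{"rows":{"type":"array"},"force":{"type":"number"}},"required":["rows"]}

```bash
mkdir -p pics; cat > h.py <<'E'
import numpy as np, cv2
from scipy.spatial.transform import Rotation as R
from workcell import env, imaging, ticket
def cam(n):
    c=imaging.read_camera(n); K=np.array(c["camera_matrix"]);V=np.array(c["view"]);return c["color"],c["z_map"],K,V
def pts(z,K,V):
    v,u=np.mgrid[:z.shape[0],:z.shape[1]]
    p=np.stack([(u-K[0,2])/K[0,0]*z,(v-K[1,2])/K[1,1]*z,z],-1)
    return (p-V[:3,3])@V[:3,:3]
def ray(uv,zp,K,V):
    d=V[:3,:3].T@np.linalg.inv(K)@np.array([uv[0],uv[1],1.]); o=-V[:3,:3].T@V[:3,3]
    return o+d*(zp-o[2])/d[2]
def tool(p=None):
    s=env.get_state(); q=s["orientation"]; return np.array(s["tcp_pos"]),R.from_quat([q[1],q[2],q[3],q[0]])
E
python3 - <<'E'
from h import *
t=cam("top");s=cam("side")
np.savez("m.npz",tc=t[0],tz=t[1],tK=t[2],tV=t[3],sc=s[0],sz=s[1],sK=s[2],sV=s[3])
cv2.imwrite("pics/top.png",t[0]);cv2.imwrite("pics/side.png",s[0])
st=env.get_state();print(st["clock"],st["tcp_pos"],st["orientation"],st["finger_gap"]);print(t[2],t[3],s[3])
E
```

```text
0.1 [0.20439441 0.53696204 0.23050657] [-2.54286374e-04  1.80911277e-01  9.83499082e-01 -7.75160485e-04] 0.08533804438259637
[[438.85786015   0.         325.31577394]
 [  0.         438.85786015 204.30166864]
 [  0.           0.           1.        ]] [[-0.01870516 -0.99980621 -0.00613738  0.08680837]
 [-0.98935449  0.01939497 -0.14422733  0.62111334]
 [ 0.14431842  0.00337424 -0.98952555  1.1881738 ]
 [ 0.          0.          0.          1.        ]] [[ 0.82281897 -0.56826059  0.00698919 -0.46631755]
 [-0.27560411 -0.4097589  -0.86956312  0.27704538]
 [ 0.49700233  0.71356678 -0.49377235  1.04158781]
 [ 0.          0.          0.          1.        ]]
```

View pics/top.png

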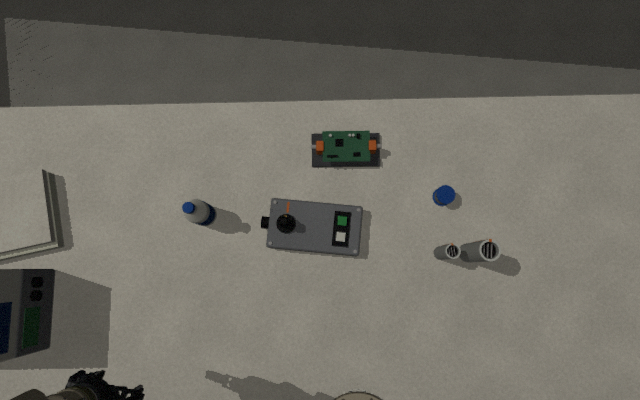

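View pics/side.png

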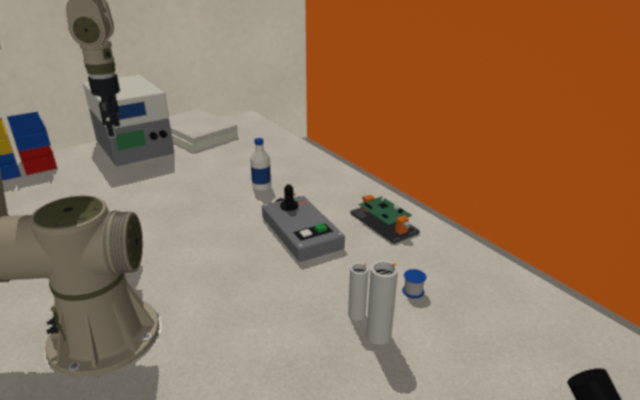

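The top view shows the dock at (315,227), with its stub at (286,223), green key at (342,221) and orange deck line at (288,207). The two tubes are at (452,252), short and thin, and (489,250), tall and wide. The job needs the smaller one, so I'll confirm that in a crop and measure.

```bash
python3 - <<'E'
from h import *
m=np.load("m.npz");c,z,K,V=m["tc"],m["tz"],m["tK"],m["tV"]
a=cv2.resize(c[225:280,425:515],None,fx=6,fy=6,interpolation=cv2.INTER_CUBIC)
sc=m["sc"];b=cv2.resize(sc[255:350,335:405],None,fx=3.47,fy=3.47,interpolation=cv2.INTER_CUBIC)[:330]
cv2.imwrite("pics/crop.png",np.hstack([a,b[:, :250]]))
P=pts(z,K,V)
hsv=cv2.cvtColor(c,cv2.COLOR_BGR2HSV)
# tubes
for n,(u0,u1,v0,v1) in dict(small=(430,465,235,268),big=(465,510,232,268)).items():
    q=P[v0:v1,u0:u1].reshape(-1,3); q=q[q[:,2]>.02]; zt=np.percentile(q[:,2],98); r=q[q[:,2]>zt-.012]
    (x,y),rad=cv2.minEnclosingCircle(r[:,:2].astype(np.float32)); print(n,zt,len(r),x,y,rad)
# dock
q=P[190:265,255:375].reshape(-1,3); d=q[(q[:,2]>.038)&(q[:,2]<.05)]
print("dock rect",cv2.minAreaRect(d[:,:2].astype(np.float32)))
st=q[q[:,2]>.1];print("stub top",len(st),st.mean(0) if len(st) else 0)
g=cv2.inRange(hsv,(50,120,60),(80,255,255));g[:190]=0
o=cv2.inRange(hsv,(5,120,60),(20,255,255))
w=cv2.inRange(hsv,(0,0,170),(180,60,255)); 
def cen(mk,r): 
    k=np.zeros_like(mk);k[r[2]:r[3],r[0]:r[1]]=mk[r[2]:r[3],r[0]:r[1]];v,u=np.nonzero(k);return (u.mean(),v.mean(),len(u)) if len(u) else None
G=cen(g,(325,360,205,240));W=cen(w,(330,355,228,246));O=cen(o,(275,300,195,215));print(G,W,O)
print(ray(G,.058,K,V),ray(W,.051,K,V),ray(O,.045,K,V))
for r in [(435,465,235,265),(470,505,232,265)]:
    O=cen(o,r);print("stripe",O)
E
```

```text
small 0.13327770771338993 105 0.4660050570964813 -0.09954408556222916 0.17171388864517212
big 0.18142668382464422 193 0.46658769249916077 -0.14138439297676086 0.21335169672966003
dock rect ((0.5626935362815857, 0.11720256507396698), (0.28081414103507996, 0.14021854102611542), 83.3979263305664)
stub top 121 [0.53140847 0.15043184 0.46443564]
(np.float64(341.8987341772152), np.float64(220.34177215189874), 79) None (np.float64(287.6363636363636), np.float64(206.6818181818182), 22)Traceback (most recent call last):
  File "<stdin>", line 22, in <module>
  File "h.py", line 11, in ray
    d=V[:3,:3].T@np.linalg.inv(K)@np.array([uv[0],uv[1],1.]); o=-V[:3,:3].T@V[:3,3]
                                            ~~^^^
TypeError: 'NoneType' object is not subscriptable
```

View pics/crop.png

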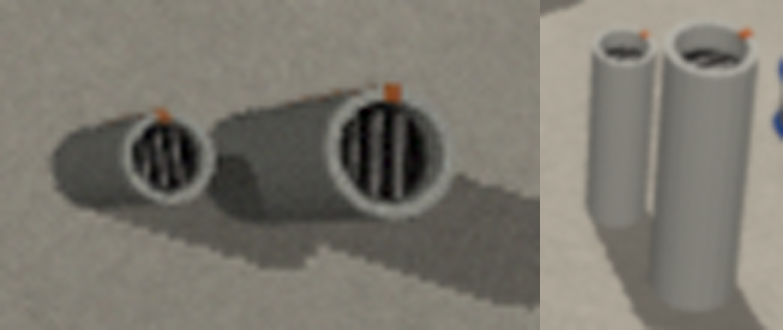

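The left tube at top pixel (453,251) is shorter and thinner than the right one at (490,250), so it is the job's nozzle. Its stripe is on the image-up (+x) side.

```bash
python3 - <<'E'
from h import *
m=np.load("m.npz");c,z,K,V=m["tc"],m["tz"],m["tK"],m["tV"];P=pts(z,K,V)
for n,uv,zz in [("small",(452.9,251.1),.13),("smallstripe",(452.1,244.8),.13),("big",(489.6,250.4),.18),("bigstripe",(490.4,240.4),.18),("green",(341.9,220.3),.058),("orange",(287.6,206.7),.045),("stubtop",(286,222),.115),("spool",(445,195),.048)]:
    print(n,ray(uv,zz,K,V).round(4))
for n,(u0,u1,v0,v1) in dict(small=(430,465,235,268),big=(465,510,232,268)).items():
    zz=z[v0:v1,u0:u1];q=P[v0:v1,u0:u1].reshape(-1,3); q=q[(q[:,2]>.09)&(zz.ravel()>.3)]; zt=np.percentile(q[:,2],95); r=q[q[:,2]>zt-.012]
    (x,y),rad=cv2.minEnclosingCircle(r[:,:2].astype(np.float32)); print(n,zt,len(r),x,y,rad)
q=P[190:265,255:375];ok=z[190:265,255:375]>.3; d=q[ok&(q[...,2]>.040)&(q[...,2]<.049)]
d=d[(np.abs(d[:,0]-.56)<.1)]
mk=(((q[...,2]>.036)&(q[...,2]<.049)&ok)*255).astype(np.uint8);mk=cv2.morphologyEx(mk,cv2.MORPH_OPEN,np.ones((7,7)))
e=q[mk>0];r=cv2.minAreaRect(e[:,:2].astype(np.float32));print(r)
s=q[ok&(q[...,2]>.105)&(q[...,2]<.13)];print("stub",len(s),s.mean(0) if len(s) else 0)
p,Rt=tool();print(p,Rt.as_matrix().round(3))
E
```

```text
small [ 0.4823 -0.2511  0.13  ]
smallstripe [ 0.4985 -0.25    0.13  ]
big [ 0.4807 -0.327   0.18  ]
bigstripe [ 0.5051 -0.3308  0.18  ]
green [0.5752 0.0298 0.058 ]
orange [0.618 0.181 0.045]
stubtop [0.5674 0.1792 0.115 ]
spool [ 0.6421 -0.2617  0.048 ]
small 0.1323826448229458 107 0.4834911525249481 -0.2502415180206299 0.020061170682311058
big 0.18016205795930415 198 0.48187321424484253 -0.32759541273117065 0.02747899666428566
((0.562871515750885, 0.10591419786214828), (0.2600924074649811, 0.1352195292711258), 80.53742218017578)
stub 81 [0.56985233 0.18572513 0.1117914 ]
[0.20439441 0.53696204 0.23050657] [[-0.935  0.356 -0.001]
 [ 0.356  0.935 -0.001]
 [ 0.    -0.002 -1.   ]]
```

```bash
cat >> h.py <<'E'
def go(xyz,yaw):
    "shift (mm) and turn (rad) in tool axes to TCP xyz, tool x heading yaw (deg), pointing down"
    p,Rt=tool(); a=np.radians(yaw); x=np.array([np.cos(a),np.sin(a),0]); z=np.array([0,0,-1.])
    T=R.from_matrix(np.stack([x,np.cross(z,x),z],1))
    print("xyz",(Rt.inv().apply(np.array(xyz)-p)*1000).round(1),"turn",(Rt.inv()*T).as_rotvec().round(4))
E
python3 - <<'E'
from h import *
c,z,K,V=cam("wrist");p,Rt=tool();o=-V[:3,:3].T@V[:3,3]
print(K,"cam in tool",Rt.inv().apply(o-p).round(3),"axes\n",(Rt.as_matrix().T@V[:3,:3].T).round(2))
go((.42,.15,.33),90)
E
```

```text
[[303.33958786   0.         321.37916917]
 [  0.         303.33958786 202.30004777]
 [  0.           0.           1.        ]] cam in tool [ 0.084 -0.    -0.143] axes
 [[ 0.   -0.94 -0.33]
 [ 1.   -0.    0.  ]
 [-0.   -0.33  0.94]]
xyz [-339.2 -285.1  -99. ] turn [-1.3000e-03  7.0000e-04  1.2069e+00]
```

```bash
python3 -c "
from h import *
go((.50,.10,.31),90)"
```

```text
xyz [-431.7 -303.3  -79. ] turn [-1.3000e-03  7.0000e-04  1.2069e+00]
```

Emit:
apply_moves([
  {"xyz": [-432, -303, -79], "turn": [0, 0, 1.207], "grip": 1},
  {"xyz": [-432, -303, -79], "turn": [0, 0, 1.207], "grip": 1},
  {"xyz": [-432, -303, -79], "turn": [0, 0, 1.207], "grip": 1},
  {"xyz": [-432, -303, -79], "turn": [0, 0, 1.207], "grip": 1},
  {"xyz": [-432, -303, -79], "turn": [0, 0, 1.207], "grip": 1},
  {"xyz": [-432, -303, -79], "turn": [0, 0, 1.207], "grip": 1},
  {"xyz": [-432, -303, -79], "turn": [0, 0, 1.207], "grip": 1},
  {"xyz": [-432, -303, -79], "turn": [0, 0, 1.207], "grip": 1},
  {"xyz": [-432, -303, -79], "turn": [0, 0, 1.207], "grip": 1},
  {"xyz": [-432, -303, -79], "turn": [0, 0, 1.207], "grip": 1},
  {"xyz": [-432, -303, -79], "turn": [0, 0, 1.207], "grip": 1},
  {"xyz": [-432, -303, -79], "turn": [0, 0, 1.207], "grip": 1},
])

```text
clock: 1.15
tcp_pos: [0.4825, 0.126, 0.3056]
orientation: [-0.0, 0.707, 0.707, 0.0]
wrist_force: [1.0, 1.1, 0.4]
finger_gap: 0.0853
grip_force: 0.0
```

```bash
python3 -c "
from h import *
go((.50,.10,.31),90);p,r=tool();print(p)"
```

```text
xyz [-26.   17.5  -4.4] turn [ 0.0001 -0.0002 -0.0005]
[0.48250443 0.12601331 0.30560233]
```

Emit:
apply_moves([
  {"xyz": [-26, 17, -4], "turn": [0, 0, 0], "grip": 1},
  {"xyz": [-26, 17, -4], "turn": [0, 0, 0], "grip": 1},
  {"xyz": [-26, 17, -4], "turn": [0, 0, 0], "grip": 1},
  {"xyz": [-26, 17, -4], "turn": [0, 0, 0], "grip": 1},
])

```text
clock: 1.48
tcp_pos: [0.4984, 0.1021, 0.3089]
orientation: [-0.001, 0.707, 0.707, -0.0]
wrist_force: [-0.5, 0.2, 0.5]
finger_gap: 0.0855
grip_force: 0.0
```

```bash
python3 - <<'E'
from h import *
c,z,K,V=cam("wrist");np.savez("w1.npz",c=c,z=z,K=K,V=V);cv2.imwrite("pics/w1.png",c);print(tool()[0])
E
```

```text
[0.49811562 0.10265486 0.30898078]
```

View pics/w1.png

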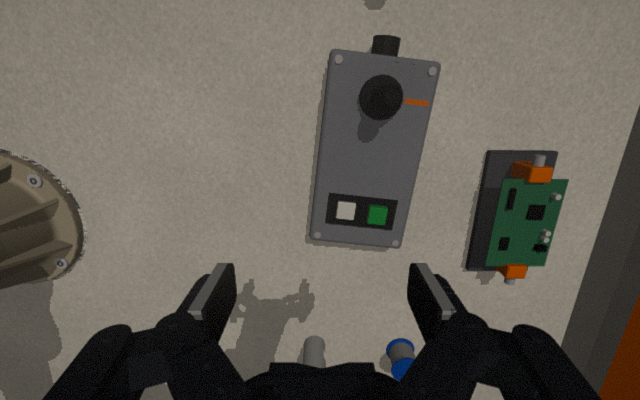

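The wrist view shows the dock: deck screws at (339,59), (433,71), (318,235) and (396,243), stub and collar at (381,97), orange line at (415,103), green key at (377,215) and white key at (346,211).

```bash
python3 - <<'E'
from h import *
m=np.load("w1.npz");c,z,K,V=m["c"],m["z"],m["K"],m["V"];hsv=cv2.cvtColor(c,cv2.COLOR_BGR2HSV)
f=lambda uv,h:ray(uv,h,K,V)
S={k:f(v,.045)[:2] for k,v in dict(TL=(339,59),TR=(433,71),BL=(318,235),BR=(396,243)).items()}
ctr=np.mean(list(S.values()),0)
ang=lambda v:np.degrees(np.arctan2(v[1],v[0]))
print("screws ctr",ctr,"yaw",ang(S["TL"]-S["BL"])-90,ang(S["TR"]-S["BR"])-90,ang(S["TR"]-S["TL"]),ang(S["BR"]-S["BL"]))
def cen(mk,u0,u1,v0,v1):
    k=mk[v0:v1,u0:u1];n,l,s,ce=cv2.connectedComponentsWithStats(k);i=1+np.argmax(s[1:,4]);return ce[i]+[u0,v0]
G=f(cen(cv2.inRange(hsv,(45,100,50),(85,255,255)),355,400,195,235),.058)
W=f(cen(cv2.inRange(hsv,(0,0,130),(180,70,255)),330,362,198,224),.051)
print("green",G,"white",W,"yaw",ang((G-W)[:2]))
om=cv2.inRange(hsv,(3,150,80),(20,255,255));om[:, :400]=0;om[:,440:]=0;om[150:]=0
v,u=np.nonzero(om);X=np.array([f(a,.045)[:2] for a in zip(u,v)]);l=cv2.fitLine(X.astype(np.float32),2,0,.01,.01).ravel();print("orange",l,ang(l[:2]))
P=pts(z,K,V)[60:140,345:415].reshape(-1,3);zz=z[60:140,345:415].ravel();P=P[zz>.1]
for lo,hi in((.050,.06),(.108,.125)):
    q=P[(P[:,2]>lo)&(P[:,2]<hi)];print(lo,len(q),q.mean(0),cv2.minEnclosingCircle(q[:,:2].astype(np.float32)))
PP=pts(z,K,V); d=PP[40:250,300:445]; k=(d[...,2]>.04)&(d[...,2]<.049); k=cv2.morphologyEx(k.astype(np.uint8),cv2.MORPH_OPEN,np.ones((9,9)))
print("deck",cv2.minAreaRect(d[k>0][:,:2].astype(np.float32)),np.median(d[k>0][:,2]))
E
```

```text
screws ctr [0.56570334 0.10586323] yaw -6.4284924792142135 -6.487171990550152 -6.638602168713596 -6.455123216470165
green [0.57673234 0.03201097 0.058     ] white [0.53360555 0.03570625 0.051     ] yaw -4.897369622743126
orange [ 0.99390846 -0.11020853  0.6201645   0.18071279] -6.3273373
0.05 875 [0.56725077 0.18681945 0.05540003] ((0.5730618238449097, 0.18599165976047516), 0.026954570785164833)
0.108 442 [0.57215234 0.18601956 0.11331341] ((0.572776198387146, 0.18605348467826843), 0.013016581535339355)
deck ((0.5641378164291382, 0.1070520430803299), (0.25861525535583496, 0.1395767331123352), 83.43782043457031) 0.045366051057870935
```

```bash
python3 -c "
from h import *
go((.483,-.22,.30),90)"
```

```text
xyz [-322.6  -15.3    8.9] turn [-0.0012 -0.0004  0.0007]
```

Emit:
apply_moves([
  {"xyz": [-322, -15, 9], "turn": [0, 0, 0], "grip": 1},
  {"xyz": [-322, -15, 9], "turn": [0, 0, 0], "grip": 1},
  {"xyz": [-322, -15, 9], "turn": [0, 0, 0], "grip": 1},
  {"xyz": [-322, -15, 9], "turn": [0, 0, 0], "grip": 1},
  {"xyz": [-322, -15, 9], "turn": [0, 0, 0], "grip": 1},
  {"xyz": [-322, -15, 9], "turn": [0, 0, 0], "grip": 1},
  {"xyz": [-322, -15, 9], "turn": [0, 0, 0], "grip": 1},
  {"xyz": [-322, -15, 9], "turn": [0, 0, 0], "grip": 1},
  {"xyz": [-322, -15, 9], "turn": [0, 0, 0], "grip": 1},
  {"xyz": [-322, -15, 9], "turn": [0, 0, 0], "grip": 1},
  {"xyz": [-322, -15, 9], "turn": [0, 0, 0], "grip": 1},
  {"xyz": [-322, -15, 9], "turn": [0, 0, 0], "grip": 1},
])

```text
clock: 2.53
tcp_pos: [0.4841, -0.2179, 0.3005]
orientation: [-0.0, 0.706, 0.708, 0.0]
wrist_force: [-0.3, -0.5, -0.1]
finger_gap: 0.0856
grip_force: 0.0
```

```bash
python3 - <<'E'
from h import *
c,z,K,V=cam("wrist");np.savez("w2.npz",c=c,z=z,K=K,V=V);cv2.imwrite("pics/w2.png",c);print(tool()[0])
P=pts(z,K,V);hsv=cv2.cvtColor(c,cv2.COLOR_BGR2HSV);o=cv2.inRange(hsv,(3,130,70),(22,255,255))
ok=(z>.15)&(P[...,2]>.124)&(P[...,2]<.137)&(np.hypot(P[...,0]-.483,P[...,1]+.25)<.035)
q=P[ok];ce,r=cv2.minEnclosingCircle(q[:,:2].astype(np.float32));print(ce,r,len(q),np.median(q[:,2]))
s=q[(o>0)[ok]];print("stripe",len(s),s.mean(0) if len(s) else 0)
if len(s):d=s.mean(0)[:2]-ce;print("nozzle yaw",np.degrees(np.arctan2(d[1],d[0])))
v,u=np.nonzero(ok);print(u.mean(),v.mean())
E
```

```text
[ 0.48413079 -0.21801827  0.30061513]
(0.48570409417152405, -0.25077715516090393) 0.020152166485786438 461 0.13001914817094365
stripe 19 [ 0.5026821  -0.24890921  0.13085647]
nozzle yaw 6.278508053383289
321.6420824295011 209.2885032537961
```

View pics/w2.png

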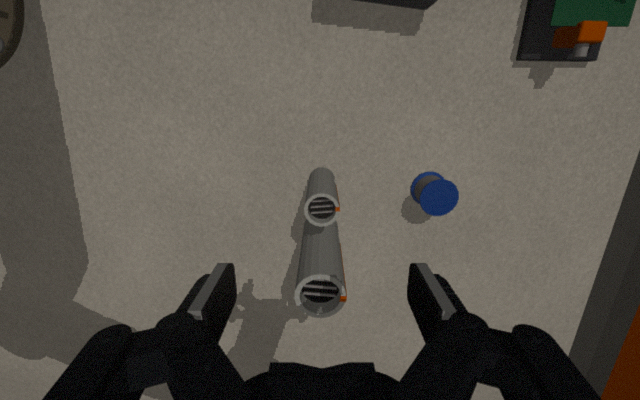

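The small nozzle's rim is at (322,209) with its stripe to the right at (338,209). The big look-alike is behind it at (320,290). The nozzle is at (0.485, -0.251), yaw +6.3°.

```bash
python3 -c "
from h import *
go((.4853,-.249,.17),90);go((.4853,-.249,.097),90)"
```

```text
xyz [-31.    1.1 130.6] turn [ 0.0002 -0.0003  0.0029]
xyz [-31.    1.  203.6] turn [ 0.0002 -0.0003  0.0029]
```

Emit:
apply_moves([
  {"xyz": [-31, 1, 40], "turn": [0, 0, 0], "grip": 1},
  {"xyz": [-31, 1, 80], "turn": [0, 0, 0], "grip": 1},
  {"xyz": [-31, 1, 110], "turn": [0, 0, 0], "grip": 1},
  {"xyz": [-31, 1, 130], "turn": [0, 0, 0], "grip": 1},
  {"xyz": [-31, 1, 145], "turn": [0, 0, 0], "grip": 1},
  {"xyz": [-31, 1, 160], "turn": [0, 0, 0], "grip": 1},
  {"xyz": [-31, 1, 175], "turn": [0, 0, 0], "grip": 1},
  {"xyz": [-31, 1, 190], "turn": [0, 0, 0], "grip": 1},
  {"xyz": [-31, 1, 200], "turn": [0, 0, 0], "grip": 1},
  {"xyz": [-31, 1, 203], "turn": [0, 0, 0], "grip": 1},
  {"xyz": [-31, 1, 203], "turn": [0, 0, 0], "grip": 1},
  {"xyz": [-31, 1, 203], "turn": [0, 0, 0], "grip": 1},
])

```text
clock: 3.58
tcp_pos: [0.4854, -0.2507, 0.0979]
orientation: [0.0, 0.707, 0.707, 0.0]
wrist_force: [-0.5, -0.1, 0.2]
finger_gap: 0.0855
grip_force: 0.0
```

Emit:
apply_moves([
  {"xyz": [0, 0, 0], "turn": [0, 0, 0], "grip": 0.5},
  {"xyz": [0, 0, 0], "turn": [0, 0, 0], "grip": 0.4},
  {"xyz": [0, 0, 0], "turn": [0, 0, 0], "grip": 0.3},
  {"xyz": [0, 0, 0], "turn": [0, 0, 0], "grip": 0.2},
  {"xyz": [0, 0, 0], "turn": [0, 0, 0], "grip": 0.2},
  {"xyz": [0, 0, 0], "turn": [0, 0, 0], "grip": 0.2},
  {"xyz": [0, 0, 0], "turn": [0, 0, 0], "grip": 0.2},
  {"xyz": [0, 0, 0], "turn": [0, 0, 0], "grip": 0.2},
], force=50)

```text
clock: 4.25
tcp_pos: [0.4851, -0.2513, 0.098]
orientation: [0.001, 0.707, 0.707, 0.0]
wrist_force: [-1.3, -0.4, 6.1]
finger_gap: 0.0381
grip_force: 50.1
```

Emit:
apply_moves([
  {"xyz": [0, 0, -20], "turn": [0, 0, 0], "grip": 0.2},
  {"xyz": [0, 0, -50], "turn": [0, 0, 0], "grip": 0.2},
  {"xyz": [0, 0, -85], "turn": [0, 0, 0], "grip": 0.2},
  {"xyz": [0, 0, -120], "turn": [0, 0, 0], "grip": 0.2},
  {"xyz": [0, 0, -150], "turn": [0, 0, 0], "grip": 0.2},
  {"xyz": [0, 0, -175], "turn": [0, 0, 0], "grip": 0.2},
  {"xyz": [0, 0, -185], "turn": [0, 0, 0], "grip": 0.2},
  {"xyz": [0, 0, -185], "turn": [0, 0, 0], "grip": 0.2},
])

```text
clock: 4.92
tcp_pos: [0.486, -0.2518, 0.2845]
orientation: [0.002, 0.707, 0.707, 0.0]
wrist_force: [0.4, -0.6, -1.1]
finger_gap: 0.0377
grip_force: 50.7
```

```bash
python3 - <<'E'
from h import *
go((.572,.186,.280),77.3)
st=env.get_state();print(st["tcp_pos"],st["wrist_force"],st["finger_gap"],st["joint_pos"])
E
```

```text
xyz [437.8  86.    3.7] turn [0.004  0.0021 0.2216]
[ 0.48596718 -0.25178268  0.28450939] [ 0.42738365 -0.57640597 -1.12622502] 0.037712928559921526 [-6.24812655e-01  2.46166758e-01  8.49245999e-02  1.40508963e+00
  1.67114452e-04  9.46045590e-01]
```

Emit:
apply_moves([
  {"xyz": [25, 5, 0], "turn": [0, 0, 0.02], "grip": 0.2},
  {"xyz": [60, 12, 0], "turn": [0, 0, 0.05], "grip": 0.2},
  {"xyz": [100, 20, 0], "turn": [0, 0, 0.08], "grip": 0.2},
  {"xyz": [140, 28, 0], "turn": [0, 0, 0.11], "grip": 0.2},
  {"xyz": [180, 36, 0], "turn": [0, 0, 0.14], "grip": 0.2},
  {"xyz": [220, 44, 0], "turn": [0, 0, 0.17], "grip": 0.2},
  {"xyz": [260, 52, 0], "turn": [0, 0, 0.2], "grip": 0.2},
  {"xyz": [300, 60, 1], "turn": [0, 0, 0.22], "grip": 0.2},
  {"xyz": [340, 68, 2], "turn": [0, 0, 0.222], "grip": 0.2},
  {"xyz": [375, 75, 3], "turn": [0, 0, 0.222], "grip": 0.2},
  {"xyz": [405, 80, 4], "turn": [0, 0, 0.222], "grip": 0.2},
  {"xyz": [425, 84, 4], "turn": [0, 0, 0.222], "grip": 0.2},
])

```text
clock: 5.92
tcp_pos: [0.5679, 0.177, 0.2748]
orientation: [-0.002, 0.78, 0.625, -0.002]
wrist_force: [-0.4, -0.0, -0.1]
finger_gap: 0.038
grip_force: 50.7
```

Emit:
apply_moves([
  {"xyz": [8, -1, 0], "turn": [0, 0, 0], "grip": 0.2},
  {"xyz": [13, -1, 0], "turn": [0, 0, 0], "grip": 0.2},
  {"xyz": [13, -1, 0], "turn": [0, 0, 0], "grip": 0.2},
  {"xyz": [13, -1, 0], "turn": [0, 0, 0], "grip": 0.2},
])

```text
clock: 6.25
tcp_pos: [0.5705, 0.186, 0.2774]
orientation: [-0.0, 0.781, 0.624, -0.001]
wrist_force: [-0.5, -0.4, -0.5]
finger_gap: 0.0378
grip_force: 50.7
```

```bash
python3 - <<'E'
from h import *
go((.573,.186,.280),77.3)
st=env.get_state();print(st["tcp_pos"],st["wrist_force"],st["finger_gap"])
out=[]
for n in("top","side","wrist"):
    c,z,K,V=cam(n);np.savez("p_%s.npz"%n,c=c,z=z,K=K,V=V)
    uv=K@(V[:3,:3]@np.array([.573,.186,.18])+V[:3,3]);u,v=(uv[:2]/uv[2]).astype(int)
    a=40 if n!="wrist" else 100
    print(n,u,v)
    u=np.clip(u,a,640-a);v=np.clip(v,a,400-a)
    out.append(cv2.resize(c[v-a:v+a,u-a:u+a],(266,266),interpolation=cv2.INTER_CUBIC));print(n,u,v)
cv2.imwrite("pics/p.png",np.hstack(out))
E
```

```text
xyz [ 0.6  2.4 -2.6] turn [-0.0014  0.001  -0.001 ]
[0.57047937 0.18597573 0.27735874] [-0.53188763 -0.35546497 -0.46613106] 0.037759446363663046
top 280 217
top 280 217
side 287 164
side 287 164
wrist 322 202
wrist 322 202
```

View pics/p.png

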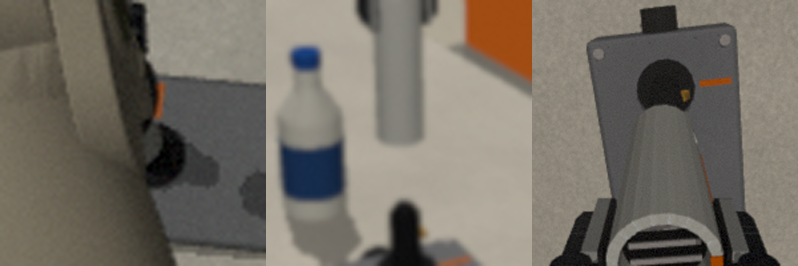

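The wrist crop shows the tube hanging upright with its lower rim just short of the stub, the brass button and orange line to the right, and the stripe right at the upper rim. I'll fit the tube and stub axes from depth in this one view.

```bash
python3 - <<'E'
from h import *
from scipy.optimize import least_squares
m=np.load("p_wrist.npz");c,z,K,V=m["c"],m["z"],m["K"],m["V"];P=pts(z,K,V)
def fit(lo,hi,r,c0):
    w=(z>.05)&(P[...,2]>lo)&(P[...,2]<hi)&(np.hypot(P[...,0]-c0[0],P[...,1]-c0[1])<r+.008);q=P[w]
    f=least_squares(lambda x:np.hypot(q[:,0]-x[0],q[:,1]-x[1])-r,c0,loss="soft_l1",f_scale=.001);return f.x.round(4),len(q),np.abs(f.fun).mean().round(5)
n0=(.5705,.186)
for lo,hi in((.18,.20),(.20,.22),(.22,.24),(.24,.26),(.26,.28)):print(lo,fit(lo,hi,.0195,n0))
for lo,hi in((.060,.075),(.075,.09),(.09,.105)):print("stub",lo,fit(lo,hi,.014,(.573,.186)))
q=P[(z>.05)&(P[...,2]>.112)&(P[...,2]<.119)&(np.hypot(P[...,0]-.573,P[...,1]-.186)<.02)];print("stubtop",len(q),(q.max(0)+q.min(0))/2, q.mean(0))
q=P[(z>.05)&(np.hypot(P[...,0]-.5705,P[...,1]-.186)<.024)&(P[...,2]>.15)];print("tube z",np.percentile(q[:,2],[.5,99.5]))
hsv=cv2.cvtColor(c,cv2.COLOR_BGR2HSV);o=cv2.inRange(hsv,(3,130,60),(22,255,255))>0
k=o&(z>.05)&(P[...,2]>.2);q=P[k];t=q[q[:,2]>.30];print("stripe",len(q),q[:,:2].mean(0),len(t),t.mean(0) if len(t) else 0)
E
```

```text
0.18 (array([0.5712, 0.186 ]), 282, np.float64(0.00013))
0.2 (array([0.5713, 0.186 ]), 371, np.float64(0.00015))
0.22 (array([0.5715, 0.186 ]), 494, np.float64(0.00015))
0.24 (array([0.5717, 0.1859]), 666, np.float64(0.00016))
0.26 (array([0.5718, 0.1859]), 925, np.float64(0.00018))
stub 0.06 (array([0.5732, 0.1856]), 56, np.float64(0.00015))
stub 0.075 (array([0.5753, 0.1854]), 91, np.float64(0.00138))
stub 0.09 (array([0.5734, 0.1856]), 86, np.float64(0.00035))
stubtop 140 [0.57356546 0.18928777 0.11458937] [0.57459335 0.19070074 0.11450142]
tube z [0.1869337  0.36835744]
stripe 126 [0.58933221 0.18384801] 103 [0.58882485 0.18345242 0.31057369]
```

Emit:
apply_moves([
  {"xyz": [0, 2.3, 10], "turn": [0, 0, 0], "grip": 0.2},
  {"xyz": [0, 2.3, 22], "turn": [0, 0, 0], "grip": 0.2},
  {"xyz": [0, 2.3, 34], "turn": [0, 0, 0], "grip": 0.2},
  {"xyz": [0, 2.3, 44], "turn": [0, 0, 0], "grip": 0.2},
  {"xyz": [0, 2.3, 50], "turn": [0, 0, 0], "grip": 0.2},
  {"xyz": [0, 2.3, 54], "turn": [0, 0, 0], "grip": 0.2},
  {"xyz": [0, 2.3, 54], "turn": [0, 0, 0], "grip": 0.2},
  {"xyz": [0, 2.3, 54], "turn": [0, 0, 0], "grip": 0.2},
  {"xyz": [0, 2.3, 54], "turn": [0, 0, 0], "grip": 0.2},
])

```text
clock: 7.15
tcp_pos: [0.5734, 0.1864, 0.225]
orientation: [0.0, 0.781, 0.624, 0.001]
wrist_force: [-0.3, -0.9, -1.6]
finger_gap: 0.0378
grip_force: 50.7
```

```bash
python3 - <<'E'
from h import *
from scipy.optimize import least_squares
c,z,K,V=cam("wrist");P=pts(z,K,V);p,_=tool();print(p)
def fit(lo,hi,r,c0):
    w=(z>.05)&(P[...,2]>lo)&(P[...,2]<hi)&(np.hypot(P[...,0]-c0[0],P[...,1]-c0[1])<r+.008);q=P[w]
    f=least_squares(lambda x:np.hypot(q[:,0]-x[0],q[:,1]-x[1])-r,c0,loss="soft_l1",f_scale=.001);return f.x.round(4),len(q),np.abs(f.fun).mean().round(5)
for lo,hi in((.13,.15),(.15,.17),(.17,.19)):print(lo,fit(lo,hi,.0195,(p[0],p[1])))
for lo,hi in((.060,.07),(.09,.105)):print("stub",lo,fit(lo,hi,.014,(.573,.186)))
E
```

```text
[0.57349591 0.18649073 0.2250965 ]
0.13 (array([0.5741, 0.187 ]), 302, np.float64(0.00013))
0.15 (array([0.5742, 0.1869]), 385, np.float64(0.00015))
0.17 (array([0.5744, 0.1869]), 508, np.float64(0.00015))
stub 0.06 (array([0.5731, 0.1856]), 56, np.float64(0.00013))
stub 0.09 (array([0.5732, 0.1856]), 51, np.float64(0.00016))
```

Emit:
apply_moves([
  {"xyz": [-1.4, -0.6, 2], "turn": [0, 0, 0], "grip": 0.2},
  {"xyz": [-1.4, -0.6, 6], "turn": [0, 0, 0], "grip": 0.2},
  {"xyz": [-1.4, -0.6, 11], "turn": [0, 0, 0], "grip": 0.2},
  {"xyz": [-1.4, -0.6, 16], "turn": [0, 0, 0], "grip": 0.2},
  {"xyz": [-1.4, -0.6, 21], "turn": [0, 0, 0], "grip": 0.2},
  {"xyz": [-1.4, -0.6, 26], "turn": [0, 0, 0], "grip": 0.2},
  {"xyz": [-1.4, -0.6, 30], "turn": [0, 0, 0], "grip": 0.2},
  {"xyz": [-1.4, -0.6, 32], "turn": [0, 0, 0], "grip": 0.2},
  {"xyz": [-1.4, -0.6, 32], "turn": [0, 0, 0], "grip": 0.2},
  {"xyz": [-1.4, -0.6, 32], "turn": [0, 0, 0], "grip": 0.2},
])

```text
clock: 8.03
tcp_pos: [0.5722, 0.1851, 0.1923]
orientation: [-0.0, 0.781, 0.624, -0.0]
wrist_force: [-0.4, 0.3, -1.9]
finger_gap: 0.038
grip_force: 50.7
```

Emit:
apply_moves([
  {"xyz": [0, 0, 3], "turn": [0, 0, 0], "grip": 0.2},
  {"xyz": [0, 0, 6], "turn": [0, 0, 0], "grip": 0.2},
  {"xyz": [0, 0, 9], "turn": [0, 0, 0], "grip": 0.2},
  {"xyz": [0, 0, 12], "turn": [0, 0, 0], "grip": 0.2},
  {"xyz": [0, 0, 15], "turn": [0, 0, 0], "grip": 0.2},
  {"xyz": [0, 0, 18], "turn": [0, 0, 0], "grip": 0.2},
  {"xyz": [0, 0, 21], "turn": [0, 0, 0], "grip": 0.2},
  {"xyz": [0, 0, 24], "turn": [0, 0, 0], "grip": 0.2},
  {"xyz": [0, 0, 27], "turn": [0, 0, 0], "grip": 0.2},
  {"xyz": [0, 0, 30], "turn": [0, 0, 0], "grip": 0.2},
  {"xyz": [0, 0, 33], "turn": [0, 0, 0], "grip": 0.2},
  {"xyz": [0, 0, 33], "turn": [0, 0, 0], "grip": 0.2},
], force=70)

```text
clock: 9.03
tcp_pos: [0.5721, 0.1851, 0.1584]
orientation: [-0.0, 0.781, 0.624, -0.0]
wrist_force: [5.2, -0.0, -2.6]
finger_gap: 0.0375
grip_force: 70.9
```

Emit:
apply_moves([
  {"xyz": [0, 0, 1.5], "turn": [0, 0, 0], "grip": 0.2},
  {"xyz": [0, 0, 3], "turn": [0, 0, 0], "grip": 0.2},
  {"xyz": [0, 0, 4.5], "turn": [0, 0, 0], "grip": 0.2},
  {"xyz": [0, 0, 5.5], "turn": [0, 0, 0], "grip": 0.2},
  {"xyz": [0, 0, 6], "turn": [0, 0, 0], "grip": 0.2},
  {"xyz": [0, 0, 6], "turn": [0, 0, 0], "grip": 0.2},
])

```text
clock: 9.53
tcp_pos: [0.5712, 0.1852, 0.1532]
orientation: [-0.001, 0.781, 0.625, -0.001]
wrist_force: [-0.3, 0.0, 2.1]
finger_gap: 0.0376
grip_force: 71.4
```

The sideways button force is gone and there is light contact from below, so the button has popped out. I'll press 1 mm more, then release.

Emit:
apply_moves([
  {"xyz": [0, 0, 1], "turn": [0, 0, 0], "grip": 0.2},
  {"xyz": [0, 0, 1], "turn": [0, 0, 0], "grip": 0.2},
  {"xyz": [0, 0, 1], "turn": [0, 0, 0], "grip": 0.2},
])

```text
clock: 9.78
tcp_pos: [0.5712, 0.1854, 0.1532]
orientation: [-0.0, 0.781, 0.625, -0.0]
wrist_force: [-1.8, 0.4, 6.9]
finger_gap: 0.0379
grip_force: 72.1
```

Emit:
apply_moves([
  {"xyz": [0, 0, 0], "turn": [0, 0, 0], "grip": 0.5},
  {"xyz": [0, 0, 0], "turn": [0, 0, 0], "grip": 0.8},
  {"xyz": [0, 0, 0], "turn": [0, 0, 0], "grip": 1},
  {"xyz": [0, 0, 0], "turn": [0, 0, 0], "grip": 1},
  {"xyz": [0, 0, 0], "turn": [0, 0, 0], "grip": 1},
  {"xyz": [0, 0, 0], "turn": [0, 0, 0], "grip": 1},
  {"xyz": [0, 0, 0], "turn": [0, 0, 0], "grip": 1},
])

```text
clock: 10.37
tcp_pos: [0.5721, 0.1851, 0.1522]
orientation: [-0.0, 0.781, 0.624, -0.0]
wrist_force: [0.5, -1.0, -0.1]
finger_gap: 0.0854
grip_force: 0.0
```

Emit:
apply_moves([
  {"xyz": [0, 0, -15], "turn": [0, 0, 0], "grip": 1},
  {"xyz": [0, 0, -40], "turn": [0, 0, 0], "grip": 1},
  {"xyz": [0, 0, -75], "turn": [0, 0, 0], "grip": 1},
  {"xyz": [0, 0, -110], "turn": [0, 0, 0], "grip": 1},
  {"xyz": [-35, 0, -130], "turn": [0, 0, 0], "grip": 0.6},
  {"xyz": [-70, 0, -130], "turn": [0, 0, 0], "grip": 0.3},
  {"xyz": [-70, 0, -130], "turn": [0, 0, 0], "grip": 0},
  {"xyz": [-70, 0, -130], "turn": [0, 0, 0], "grip": 0},
  {"xyz": [-70, 0, -130], "turn": [0, 0, 0], "grip": 0},
  {"xyz": [-70, 0, -130], "turn": [0, 0, 0], "grip": 0},
])

```text
clock: 11.2
tcp_pos: [0.5566, 0.1174, 0.2818]
orientation: [-0.0, 0.781, 0.625, -0.0]
wrist_force: [-0.1, -0.4, -0.3]
finger_gap: 0.0124
grip_force: 0.0
```

```bash
python3 - <<'E'
from h import *
from scipy.optimize import least_squares
c,z,K,V=cam("wrist");P=pts(z,K,V);hsv=cv2.cvtColor(c,cv2.COLOR_BGR2HSV)
s,_,SK,SV=cam("side")
def fit(lo,hi,r,c0):
    w=(z>.05)&(P[...,2]>lo)&(P[...,2]<hi)&(np.hypot(P[...,0]-c0[0],P[...,1]-c0[1])<r+.008);q=P[w]
    f=least_squares(lambda x:np.hypot(q[:,0]-x[0],q[:,1]-x[1])-r,c0,loss="soft_l1",f_scale=.001);return f.x.round(4),len(q)
for lo,hi in((.08,.11),(.11,.14),(.14,.17)):print(lo,fit(lo,hi,.0195,(.573,.186)))
q=P[(z>.05)&(np.hypot(P[...,0]-.573,P[...,1]-.186)<.022)&(P[...,2]>.17)&(P[...,2]<.2)];print("top z",len(q),np.median(q[:,2]))
g=cv2.inRange(hsv,(45,100,50),(85,255,255))>0;k=g&(z>.05)&(np.hypot(P[...,0]-.577,P[...,1]-.032)<.03);v,u=np.nonzero(k);print("green",u.mean(),v.mean(),len(u),ray((u.mean(),v.mean()),.058,K,V),np.median(P[k][:,2]))
p,_=tool();print(p,env.get_state()["finger_gap"])
a=c[0:400,160:520];b=cv2.resize(s[170:260,255:350],(400,380),interpolation=cv2.INTER_CUBIC);b=np.vstack([b,np.zeros((20,400,3),np.uint8)])
cv2.imwrite("pics/v.png",np.hstack([a,b]))
E
```

```text
0.08 (array([0.573, 0.186]), 0)
0.11 (array([0.573, 0.186]), 0)
0.14 (array([0.5744, 0.1828]), 1)
top z 2153 0.17336618107344298
green 350.1243654822335 228.01269035532994 394 [0.57749319 0.0324478  0.058     ] 0.057945801676169834
[0.55663821 0.11767481 0.28168434] 0.0003554709753419215
```

View pics/v.png

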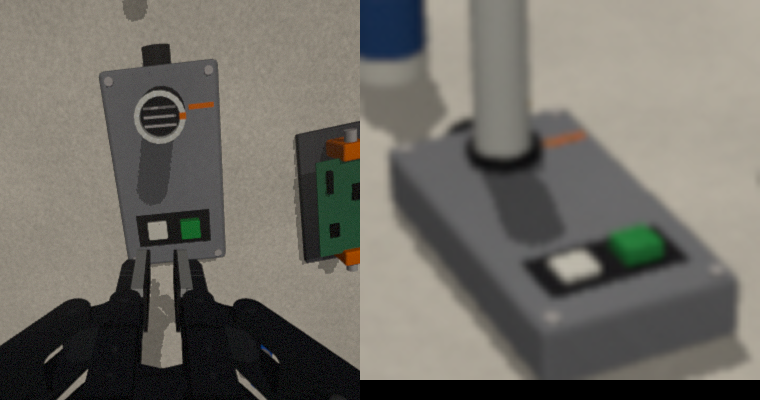

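The nozzle sits down on the collar, its stripe in line with the orange line (crop (182,117) and (200,105)). Green is up and white is down. Next is the green key at (0.577, 0.032).

```bash
python3 -c "
from h import *
go((.5774,.0323,.09),45);go((.5774,.0323,.060),45)
"
```

```text
xyz [-78.7  39.2 191.6] turn [-1.000e-03  4.000e-04  5.646e-01]
xyz [-78.7  39.2 221.6] turn [-1.000e-03  4.000e-04  5.646e-01]
```

Emit:
apply_moves([
  {"xyz": [-35, 18, 0], "turn": [0, 0, 0.12], "grip": 0},
  {"xyz": [-70, 35, 15], "turn": [0, 0, 0.24], "grip": 0},
  {"xyz": [-79, 39, 50], "turn": [0, 0, 0.36], "grip": 0},
  {"xyz": [-79, 39, 85], "turn": [0, 0, 0.48], "grip": 0},
  {"xyz": [-79, 39, 120], "turn": [0, 0, 0.565], "grip": 0},
  {"xyz": [-79, 39, 150], "turn": [0, 0, 0.565], "grip": 0},
  {"xyz": [-79, 39, 175], "turn": [0, 0, 0.565], "grip": 0},
  {"xyz": [-79, 39, 190], "turn": [0, 0, 0.565], "grip": 0},
  {"xyz": [-79, 39, 200], "turn": [0, 0, 0.565], "grip": 0},
  {"xyz": [-79, 39, 205], "turn": [0, 0, 0.565], "grip": 0},
  {"xyz": [-79, 39, 205], "turn": [0, 0, 0.565], "grip": 0},
  {"xyz": [-79, 39, 205], "turn": [0, 0, 0.565], "grip": 0},
])

```text
clock: 12.3
tcp_pos: [0.5781, 0.0315, 0.078]
orientation: [0.0, 0.924, 0.382, 0.0]
wrist_force: [0.3, -0.8, 0.2]
finger_gap: 0.0001
grip_force: 0.0
```

Emit:
apply_moves([
  {"xyz": [0, 0, 8], "turn": [0, 0, 0], "grip": 0},
  {"xyz": [0, 0, 15], "turn": [0, 0, 0], "grip": 0},
  {"xyz": [0, 0, 19], "turn": [0, 0, 0], "grip": 0},
  {"xyz": [0, 0, 22], "turn": [0, 0, 0], "grip": 0},
  {"xyz": [0, 0, 24], "turn": [0, 0, 0], "grip": 0},
  {"xyz": [0, 0, 26], "turn": [0, 0, 0], "grip": 0},
  {"xyz": [0, 0, 27], "turn": [0, 0, 0], "grip": 0},
  {"xyz": [0, 0, 27], "turn": [0, 0, 0], "grip": 0},
  {"xyz": [0, 0, 27], "turn": [0, 0, 0], "grip": 0},
])

```text
clock: 13.05
tcp_pos: [0.5775, 0.0312, 0.051]
orientation: [0.0, 0.924, 0.382, 0.0]
wrist_force: [-1.8, 0.2, 6.4]
finger_gap: -0.0002
grip_force: 2.9
```

Force is rising past the 2.5 N travel resistance, so the key is at or near its stop. I'll press 1 mm more, hold, then retreat.

Emit:
apply_moves([
  {"xyz": [0, 0, 1], "turn": [0, 0, 0], "grip": 0},
  {"xyz": [0, 0, 1], "turn": [0, 0, 0], "grip": 0},
  {"xyz": [0, 0, 1], "turn": [0, 0, 0], "grip": 0},
  {"xyz": [0, 0, 1], "turn": [0, 0, 0], "grip": 0},
])

```text
clock: 13.38
tcp_pos: [0.5776, 0.0312, 0.051]
orientation: [0.0, 0.924, 0.382, 0.001]
wrist_force: [-4.7, -0.5, 12.5]
finger_gap: -0.0
grip_force: 6.0
```

Emit:
apply_moves([
  {"xyz": [0, 0, -10], "turn": [0, 0, 0], "grip": 0},
  {"xyz": [0, 0, -40], "turn": [0, 0, 0], "grip": 0},
  {"xyz": [0, 0, -80], "turn": [0, 0, 0], "grip": 0},
  {"xyz": [0, 0, -120], "turn": [0, 0, 0], "grip": 0},
  {"xyz": [0, 0, -160], "turn": [0, 0, 0], "grip": 0},
  {"xyz": [0, 0, -200], "turn": [0, 0, 0], "grip": 0},
  {"xyz": [-30, 0, -230], "turn": [0, 0, 0], "grip": 0},
  {"xyz": [-30, 0, -230], "turn": [0, 0, 0], "grip": 0},
  {"xyz": [-30, 0, -230], "turn": [0, 0, 0], "grip": 0},
])

```text
clock: 14.13
tcp_pos: [0.5568, 0.0093, 0.2821]
orientation: [0.001, 0.924, 0.381, 0.002]
wrist_force: [0.2, 0.7, 0.8]
finger_gap: -0.0005
grip_force: 0.0
```

```bash
python3 - <<'E'
from h import *
c,z,K,V=cam("wrist");P=pts(z,K,V);s=cam("side")[0]
for n,ctr in(("green",(.5774,.0323)),("white",(.5338,.0372))):
    q=P[(z>.05)&(np.hypot(P[...,0]-ctr[0],P[...,1]-ctr[1])<.008)];print(n,len(q),np.median(q[:,2]) if len(q) else 0)
q=P[(z>.05)&(np.hypot(P[...,0]-.573,P[...,1]-.186)<.024)&(P[...,2]>.15)];print("rim",len(q),np.percentile(q[:,2],[50,90,98]) if len(q) else 0)
b=cv2.resize(s[120:260,240:430],(760,560),interpolation=cv2.INTER_CUBIC);cv2.imwrite("pics/f.png",b)
E
```

```text
green 133 0.051344266571323696
white 1790 0.355692859087097
rim 3571 [0.17378828 0.18559272 0.18646073]
```

View pics/f.png

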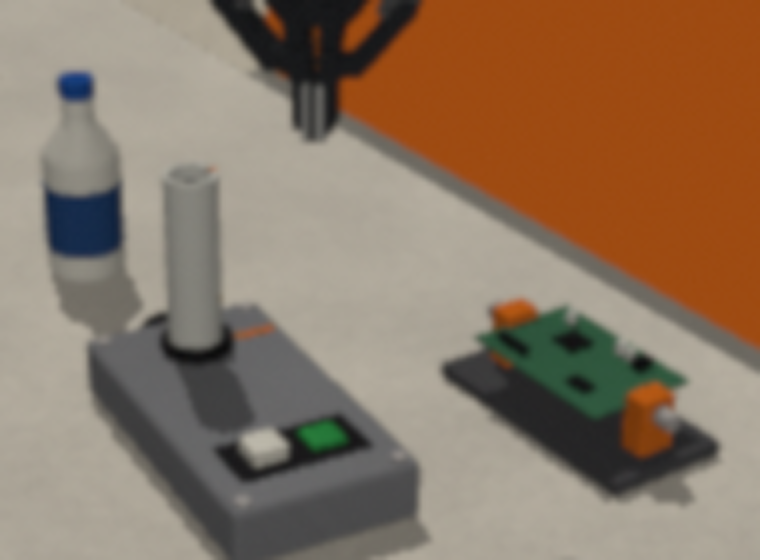

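The picture shows the nozzle seated at (195,350), with its rim at the expected 185 mm. The green key at (322,435) is down and the white one at (265,447) is up; bottle and board holder stand in place, and the arm is clear.

```bash
python3 -c "
from h import *
print(ticket.hand_in())"
```

```text
the job is handed in; nothing more can be done
None
```

The smaller nozzle is fully down on the stub and locked by the spring button (judged from the force drop and rim height, since the button itself was out of view), the green run key is down with white standby up, and the job is handed in at about 14 s of the 61 s, no verdict returned.

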